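# Lay out a relief valve for rebuilding

## Task

Lay out the relief valve parts for rebuilding on the row of three cork discs between the brass valve body and the round lapping plate, each centred on its place and upright as it stands now: the bellows stem on the disc next to the valve body, the larger white seat on the disc next to the lapping plate, and the blue bonnet on the middle disc, between them, with the smaller white seat centred on top of the bonnet. Let go of everything, and leave the solvent bottle where it stands.

Things in the scene. Friction and masses are not known exactly. Their poses are not given: they have to be found in the camera images.
- disc_a: one of three identical fixed cork rest discs, 76 mm across and 5 mm thick, on a dark rubber mat; its top is 8 mm above the worktop. The three lie about 110 mm apart in a roughly straight row between the brass valve body and the steel lapping plate; which name lies where changes from start to start. Origin: centre of its underside (3 mm above the worktop); z up
- disc_b: one of three identical fixed cork rest discs, 76 mm across and 5 mm thick, on a dark rubber mat; its top is 8 mm above the worktop. The three lie about 110 mm apart in a roughly straight row between the brass valve body and the steel lapping plate; which name lies where changes from start to start. Origin: centre of its underside (3 mm above the worktop); z up
- disc_c: one of three identical fixed cork rest discs, 76 mm across and 5 mm thick, on a dark rubber mat; its top is 8 mm above the worktop. The three lie about 110 mm apart in a roughly straight row between the brass valve body and the steel lapping plate; which name lies where changes from start to start. Origin: centre of its underside (3 mm above the worktop); z up
- valve: brass relief valve body, fixed upright on the mat at one end (either end) of the row of discs: a spool 68 mm across and 56 mm tall with a short side port, standing 120 to 165 mm from the nearest disc (centre to centre). Not to be moved. Origin: centre of its underside; z up
- lap_plate: round dark steel lapping plate, fixed on the mat at the other end of the row: 90 mm across, 24 mm tall, 120 to 165 mm from the nearest disc (centre to centre). Not to be moved. Origin: centre of its underside; z up
- stem_center (a point): chrome bellows stem standing on its foot: 70 mm tall; foot flange 42 mm across and 6 mm high, then ribbed bellows 28 mm across from 6 to 46 mm up, then a thin shaft 10 mm across to the top; 0.11 to 0.22 kg. Loose, on the bare worktop between the robot and the mat. Origin: on its axis, half-way up; z is its axis (up)
- seat_large_center (a point): the larger of two milky white PTFE valve seats: flat ring lying on its face, 54 mm outside, 28 mm bore, 16 mm tall; about 0.05 kg. Loose, on the bare worktop between the robot and the mat. Origin: on its axis, half-way up; z is its axis (up)
- seat_small_center (a point): the smaller milky white PTFE valve seat: flat ring lying on its face, 34 mm outside, 14 mm bore, 14 mm tall; about 0.02 kg. Loose, on the bare worktop between the robot and the mat. Origin: on its axis, half-way up; z is its axis (up)
- bonnet_center (a point): blue anodized aluminium bonnet standing on its flange: 42 mm tall; flange 60 mm across and 9 mm high with six bolt holes, above it a plain cylinder 42 mm across with a flat closed top; 0.12 to 0.24 kg. Loose, on the bare worktop between the robot and the mat. Origin: on its axis, half-way up; z is its axis (up)
- solvent_center (a point): amber glass solvent bottle, 56 mm across, 130 mm tall, standing loose to the left of the parts; not part of the job, leave it alone. Origin: on its axis, half-way up; z up
There are look-alikes about, which are no part of the job. Leave any orange look-alike of the part that bears stem_center alone.

How it is judged:
At the end, for the whole second after the job is handed in: Stem on the disc next to the valve body, larger seat on the disc next to the lapping plate, bonnet on the middle disc (each within 12 mm of the disc centre); smaller seat on the bonnet within 10 mm of its axis; heights within 5 mm, tilt under 0.12 rad, all released and at rest (((horizontal distance between stem_center and disc_a below 0.012 m and horizontal distance between disc_a and valve below 0.19 m) or (horizontal distance between stem_center and disc_b below 0.012 m and horizontal distance between disc_b and valve below 0.19 m) or (horizontal distance between stem_center and disc_c below 0.012 m and horizontal distance between disc_c and valve below 0.19 m)) and height (world z) of stem_center between 0.038 and 0.048 m and angle between each of stem_center, seat_large_center, bonnet_center, seat_small_center's own z axis and vertical below 0.12 rad and ((horizontal distance between seat_large_center and disc_a below 0.012 m and horizontal distance between disc_a and lap_plate below 0.19 m) or (horizontal distance between seat_large_center and disc_b below 0.012 m and horizontal distance between disc_b and lap_plate below 0.19 m) or (horizontal distance between seat_large_center and disc_c below 0.012 m and horizontal distance between disc_c and lap_plate below 0.19 m)) and height (world z) of seat_large_center between 0.011 and 0.021 m and ((horizontal distance between bonnet_center and disc_a below 0.012 m and horizontal distance between disc_a and valve above 0.19 m and horizontal distance between disc_a and lap_plate above 0.19 m) or (horizontal distance between bonnet_center and disc_b below 0.012 m and horizontal distance between disc_b and valve above 0.19 m and horizontal distance between disc_b and lap_plate above 0.19 m) or (horizontal distance between bonnet_center and disc_c below 0.012 m and horizontal distance between disc_c and valve above 0.19 m and horizontal distance between disc_c and lap_plate above 0.19 m)) and height (world z) of bonnet_center between 0.024 and 0.034 m and horizontal distance between seat_small_center and bonnet_center below 0.01 m and height (world z) of seat_small_center between 0.052 and 0.062 m and linear speed of each of stem, bonnet, seat_large, seat_small below 0.02 m/s); the robot touches nothing.
It fails at once if the solvent bottle is pushed more than 30 mm or knocked over (distance of solvent_center from where it was at the start of the episode above 0.03 m or angle between solvent_center's own z axis and vertical above 0.4 rad).
It also fails if it takes over 120 s, if anything falls off the work surface, if the arm or the gripper's body presses on something with over 40 N, if the wrist force passes 120 N, or if a joint passes its speed limit or range.

## Robot

A 6-joint arm with a two-finger parallel gripper is mounted at the origin on the work surface. World frame = base frame: x ahead of the robot, y to its left, z up, the work surface at z = 0. Lengths are in m, angles in rad, forces in N, time in s.
With the tool pointing down it reaches from about 0.375 to 0.9 m from the base axis. Payload 3.1 kg.
Tool frame: the origin (TCP) lies between the finger pads; the fingertips stand robot.tip_extent ahead of it and the grasp point (between the pads) lies 3 mm ahead of it (robot.tip_extent is the distance from the TCP to the fingertips, in m); z points along the fingers, x is the direction in which the jaws open and shut, and the axes are right-handed (so a half turn about z gives the same grasp; the last joint's range is limited). The gripper opens to 87 mm and grips with 3 to 60 N. Pads are 19 mm wide; open, the fingers measure 117 mm over their backs; the gripper's body (75 mm by 190 mm) begins 51 mm behind the grasp point.
Start: joints at [1.052, 0.527, 1.433, -0, 1.181, -0.178], TCP at [0.208, 0.589, 0.245] pointing down, gripper open.
Joint ranges: [-3.08, 3.08], [-0.75, 2.2], [0.22, 2.44], [-1.43, 4.57], [0, 2.65], [-2.85, 2.85]. Speed limits (rad/s): [2.79, 2.79, 3.14, 3.14, 3.14, 3.14].

## Interface

Orientations are given as a unit quaternion [x, y, z, w].
In Python, from rig import robot, cams gives the robot as it stands.
- The arm moves only by the tool carry_out, never from a script. Its argument "steps" is a list of rows, each a list of 3 entries, a list of its own where there are three numbers: the shift along the world's x, y, z in cm, then the turn about the world's z in degrees, then the closure, from 0 (fully open) to 1 (shut). In form: [[[dx, dy, dz], spin, fingers], ...]. A call has 1 to 10 rows; each row shifts and turns the pose as measured when the row begins; what a row does not reach is not made up. A row lasts 1/10 s, in which the tool goes at most 50 mm and 8.59 degrees, less where a joint would pass 70% of its speed; a pose out of reach is approached as far as the arm can. A call with a gripper value outside its range is refused whole. The fingers move at their own pace and stop on an object; "squeeze" is the grip in N (left out, the last holds). Time passes only in rows, so rows that do not move let the fingers close. It gives the time, the measured TCP pose, the force and the opening at its end, in the units of the state.
- robot.get_obs(): the state, without advancing time (a new reading comes with each control period).
- cams.camera(name): name is "scene" or "top" or "wrist"; returns a dict with "pixels" (400x640x3 uint8, red, green, blue), "fx", "fy", "cx", "cy" (pixels), "eye" and "rotation" of the camera in the world. Camera axes: x right, y up, looking along -z (the intrinsics and any distortion apply to the point x, -y, -z); pixel columns grow to the right and rows downward; lengths in m; the calibration is good to about 2 mm. A picture is of the moment at which its call begins. There is no depth.
- robot.hand_in(): hands the job in, once; it reports no verdict.
The state is a dict: "time": time; "q": joint angles; "joint_velocities": joint speeds; "joint_torque": joint torques, N m; "position": TCP position; "tool_rot": TCP orientation; "ft_force": force on the tool from outside, world axes, zero at the start; "moment": the same for the moment, N m; "grip_width": finger opening in m.
Only numpy, scipy, OpenCV 4.12 (cv2) and the standard library are available. Lean on these libraries where they do the work, as an engineer would, in place of code of your own. Each camera call takes 0.05 s, during which the arm holds its last target. There are 200 camera calls.

## Working session

There is one attempt and no reset: what is moved stays moved. The work goes in short steps, Python scripts to look and compute and a tool call to move; the robot and the scene stay as the last step left them, time stands still between calls to the robot, and variables do not carry over. Pictures are saved under pics/ and viewed, about 12 in all and at most 16, crops included, and the job is handed in when it is done.

Besides the shell and the picture viewer there is one more tool, called after "Call:" as a command line: name --argument value ..., lists and objects as JSON in quotes. carry_out: Moves the arm, as the interface text tells. Its arguments: {"type":"object","properties":{"steps":{"type":"array"},"squeeze":{"type":"number"}},"required":["steps"]}

```bash
ls; mkdir -p pics
python3 - <<'E'
from rig import robot, cams
import cv2
print(robot.get_obs(), robot.tip_extent)
for n in("top","scene"):
    c=cams.camera(n); print(n,{k:v for k,v in c.items() if k!="pixels"})
    cv2.imwrite(f"pics/{n}0.png",c["pixels"][:,:,::-1])
E
```

```text
pics
{'time': 0.0, 'q': array([ 1.05245920e+00,  5.28473197e-01,  1.43391597e+00,  2.32428587e-05,
        1.18141160e+00, -1.78497328e-01]), 'joint_velocities': array([-0.00165289, -0.00121196,  0.00026908, -0.00094196, -0.00184706,
        0.00044645]), 'joint_torque': array([ 3.16994083e-04, -4.40037239e+01, -1.76591402e+01,  6.34055422e-02,
        5.82486601e-02, -1.65975707e-04]), 'position': array([0.20794873, 0.58865188, 0.24356293]), 'tool_rot': array([ 8.16499472e-01,  5.77345125e-01, -1.00486178e-03,  4.57507325e-04]), 'ft_force': array([ 0.49424144, -0.10413709,  0.0691858 ]), 'moment': array([-0.00284162,  0.02393323,  0.00940732]), 'grip_width': 0.08697257036768244} 0.022
top {'fx': 397.29180277826384, 'fy': 397.29180277826384, 'cx': 318.3835442710414, 'cy': 193.50990062355345, 'eye': array([0.35585048, 0.12138395, 0.9451278 ]), 'rotation': array([-0.07362789,  0.08297176,  0.7550359 , -0.6462317 ])}
scene {'fx': 479.8071860912622, 'fy': 479.8071860912622, 'cx': 310.23955682543783, 'cy': 193.38145805386137, 'eye': array([ 0.92391193, -0.48671449,  0.95374314]), 'rotation': array([0.31536925, 0.09004979, 0.27304222, 0.90436786])}
```

View pics/top0.png

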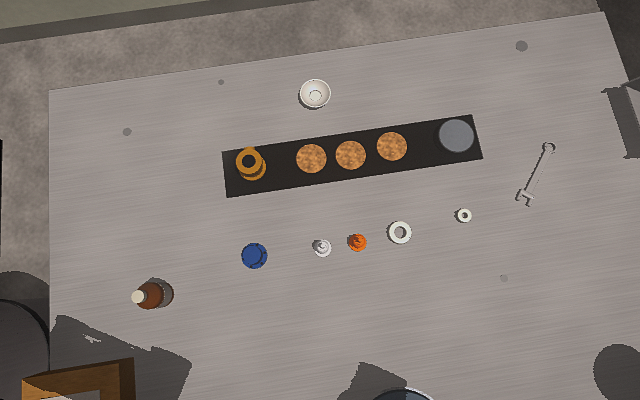

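View pics/scene0.png

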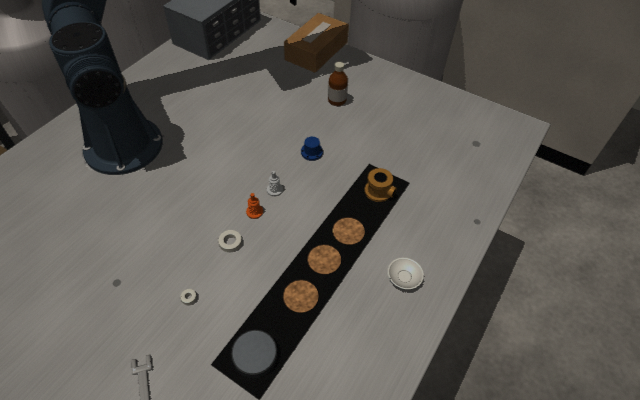

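The top picture shows the valve at (250,163), discs at (311,158), (350,155) and (392,146), and the lap plate at (456,135). The loose parts are the bonnet at (254,256), the chrome stem at (321,247), the orange look-alike at (357,242), the large seat at (399,232), the small seat at (464,215) and the bottle at (152,295). The scene view agrees.

```bash
cat > h.py <<'E'
import numpy as np, cv2
from scipy.spatial.transform import Rotation as R
def world(c,u,v,z):
    d=R.from_quat(c["rotation"]).apply([(u-c["cx"])/c["fx"],-(v-c["cy"])/c["fy"],-1])
    e=np.array(c["eye"]); return e+d*(z-e[2])/d[2]
def pix(c,p):
    q=R.from_quat(c["rotation"]).inv().apply(np.array(p)-c["eye"])
    return c["cx"]+c["fx"]*q[0]/-q[2], c["cy"]-c["fy"]*q[1]/-q[2]
def save(c,name,box=None,s=1):
    im=c["pixels"][:,:,::-1]
    if box: im=im[box[1]:box[3],box[0]:box[2]]
    cv2.imwrite("pics/"+name,cv2.resize(im,None,fx=s,fy=s,interpolation=cv2.INTER_CUBIC))
E
python3 - <<'E'
from rig import robot,cams
from h import *
t=cams.camera("top"); s=cams.camera("scene")
save(t,"top1.png",(225,110,485,280),3)
save(s,"scene1.png",(170,120,410,390),2.2)
for n,u,v,z in [("valve",250,163,.04),("d1",311.5,158.5,.008),("d2",350.5,155,.008),("d3",392,146,.008),("lap",456,135.5,.024),("bonnet",254,256,.02),("stem",321,247,.03),("L",399,232,.016),("S",464,215,.014)]:
    p=world(t,u,v,z); print(n,p.round(4),np.round(pix(s,p),1))
print(pix(t,robot.get_obs()["position"]),pix(s,robot.get_obs()["position"]))
E
```

```text
valve [0.6572 0.2427 0.04  ] [379.2 182.9]
d1 [0.6558 0.0956 0.008 ] [347.4 231.1]
d2 [ 0.6498 -0.001   0.008 ] [323.4 259.4]
d3 [ 0.6569 -0.1068  0.008 ] [299.8 296.6]
lap [ 0.6541 -0.2633  0.024 ] [253.4 353.4]
bonnet [0.44   0.2623 0.02  ] [310.2 148.1]
stem [0.4357 0.1065 0.03  ] [274.4 182.2]
L [ 0.4432 -0.0798  0.016 ] [229.8 239.1]
S [ 0.4593 -0.2403  0.014 ] [187.7 296. ]
(np.float64(46.40589431645259), np.float64(422.56645218699754)) (np.float64(306.06508038437767), np.float64(-9.613747676691645))
```

View pics/top1.png

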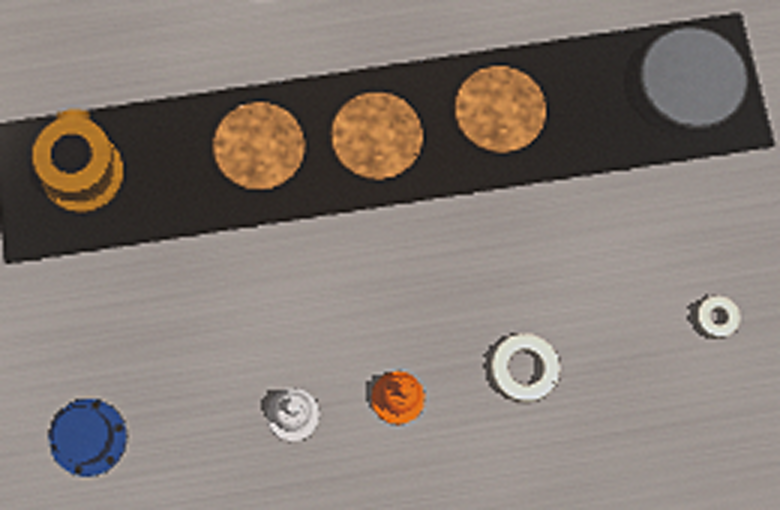

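View pics/scene1.png

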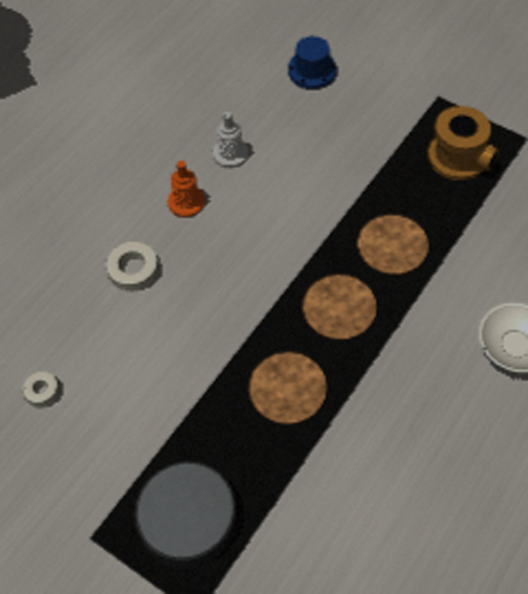

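Run:
```python
from rig import cams
from h import *
for n in("top","scene"):
    c=cams.camera(n); im=c["pixels"]
    hsv=cv2.cvtColor(im,cv2.COLOR_RGB2HSV)
    masks={"cork":((5,60,110),(20,180,255),.008),"blue":((100,120,50),(125,255,255),.008),"white":((20,2,205),(110,45,255),.012),"orange":((3,200,100),(12,255,255),.01)}
    for k,(a,b,z) in masks.items():
        m=cv2.inRange(hsv,a,b); m=cv2.morphologyEx(m,cv2.MORPH_CLOSE,np.ones((3,3)))
        cs,_=cv2.findContours(m,cv2.RETR_EXTERNAL,cv2.CHAIN_APPROX_NONE)
        for q in cs:
            if 60<cv2.contourArea(q)<3000:
                (u,v),ax,_=cv2.fitEllipse(q); p=world(c,u,v,z)
                if .3<p[0]<.75 and abs(p[1])<.35: print(n,k,np.round((u,v),1),np.round(ax,1),p.round(4))
    if n=="top":
        for w in((322.3,247.7,.006),(322,110+408/3,.046)): print("stem",world(c,*w).round(4))
        print("large",world(c,225+526/3,110+368/3,.016).round(4),"small",world(c,225+719/3,110+316/3,.014).round(4))
    else:
        f=lambda a,b,z:print(world(c,170+a/2.2,120+b/2.2,z).round(4))
        print("scene stem flange,top; large; small top; valve top; bonnet top")
        f(230,152,.005);f(228,117,.070);f(133,263,.016);f(42,387,.014);f(463,127,.056);f(312,48,.042)
```

```text
top cork [310.9 158.1] [28.  29.4] [0.657  0.0968 0.008 ]
top cork [350.3 154.7] [28.  29.4] [ 6.507e-01 -6.000e-04  8.000e-03]
top cork [391.4 145.9] [27.5 29.4] [ 0.6574 -0.1054  0.008 ]
top blue [253.9 255.4] [23.7 25. ] [0.4424 0.2642 0.008 ]
top white [400. 232.] [20.3 21.1] [ 0.4433 -0.0829  0.012 ]
top white [464.3 215. ] [12.  12.6] [ 0.4595 -0.2418  0.012 ]
top orange [358.  241.5] [13.  15.9] [0.4367 0.0183 0.01  ]
stem [0.4357 0.1034 0.006 ]
stem [0.4361 0.1042 0.046 ]
large [ 0.4412 -0.0826  0.016 ] small [ 0.4583 -0.2417  0.014 ]
scene cork [300.3 295.8] [30.5 32.9] [ 0.6568 -0.1047  0.008 ]
scene cork [323.9 259.1] [27.3 31.4] [6.504e-01 3.000e-04 8.000e-03]
scene cork [348.1 230.5] [25. 30.] [0.6564 0.0977 0.008 ]
scene cork [380.5 177.1] [16.4 21.3] [0.6414 0.2871 0.008 ]
scene blue [311.5 148.1] [19.  20.9] [0.4368 0.274  0.008 ]
scene orange [252.7 208.8] [12.8 18.8] [0.4308 0.0219 0.01  ]
scene stem flange,top; large; small top; valve top; bonnet top
[0.4361 0.1045 0.005 ]
[0.4385 0.1029 0.07  ]
[ 0.4453 -0.08    0.016 ]
[ 0.4616 -0.2385  0.014 ]
[0.6567 0.2461 0.056 ]
[0.4424 0.2662 0.042 ]
```

Positions are consistent between the two cameras to about 2–3 mm. I'll start with the bonnet, jaws along x, keeping high while passing the bottle.

Call:
carry_out --steps '[[[2.5,-3.6,0],-7.8,0],[[2.5,-3.6,0],-7.8,0],[[2.5,-3.6,0],-7.8,0],[[2.5,-3.6,0],-7.8,0],[[2.5,-3.6,0],-7.8,0],[[2.5,-3.6,0],-7.8,0],[[2.5,-3.6,0],-7.8,0],[[2.5,-3.6,0],-7.8,0],[[2.5,-3.6,0],-7.8,0],[[0,0,0],0,0]]' --squeeze 20

```text
time: 1.3
position: [0.4401, 0.2546, 0.2451]
tool_rot: [1.0, -0.02, 0.005, -0.0]
ft_force: [0.2, 0.4, 0.9]
grip_width: 0.0871
```

Call:
carry_out --steps '[[[0.2,1.0,-4],2.3,0],[[0,0,-4],0,0],[[0,0,0],0,0]]'

```text
time: 1.6
position: [0.4449, 0.2643, 0.1654]
tool_rot: [1.0, -0.001, 0.008, -0.002]
ft_force: [-1.4, -0.3, 0.5]
grip_width: 0.0873
```

Run:
```python
from rig import robot,cams
from h import *
c=cams.camera("wrist"); save(c,"w1.png"); print(robot.get_obs()["position"],c["eye"],c["rotation"],c["fx"])
print(pix(c,(.442,.265,.042)),pix(c,(.442,.265,.009)))
```

```text
[0.44647651 0.26510853 0.1675671 ] [0.44258195 0.33669983 0.30530595] [-0.13285575 -0.00760309 -0.00232306  0.9911035 ] 353.4858938222894
(np.float64(309.2432999599303), np.float64(194.27533497562206)) (np.float64(309.2554216888546), np.float64(184.21600909243773))
```

View pics/w1.png

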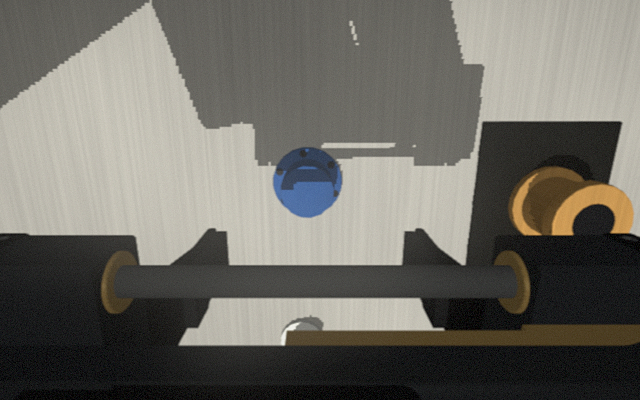

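The wrist view shows the bonnet flange centred at (308,183), within 1.5 px of the prediction (about 1 mm). I'll descend and grip.

Call:
carry_out --steps '[[[-0.4,0,-4],0,0],[[0,0,-3.5],0,0],[[0,0,-3],0,0],[[0,0,-1.5],0,0],[[0,0,0],0,0]]'

```text
time: 2.15
position: [0.4498, 0.2711, 0.0542]
tool_rot: [1.0, 0.002, 0.02, -0.007]
ft_force: [-0.6, 0.1, -0.4]
grip_width: 0.0871
```

Call:
carry_out --steps '[[[0,0,0],0,0]]'

```text
time: 2.25
position: [0.4507, 0.272, 0.0557]
tool_rot: [1.0, 0.003, 0.022, -0.007]
ft_force: [0.3, 0.6, 0.7]
grip_width: 0.0873
```

Run:
```python
from rig import robot,cams
from h import *
for i in range(3):
    cams.camera("wrist"); o=robot.get_obs(); print(o["time"],o["position"],o["tool_rot"],np.abs(o["joint_velocities"]).max())
```

```text
2.3 [0.45101296 0.2720478  0.05602904] [ 0.99972853  0.00274761  0.0219575  -0.0072925 ] 0.010513420050177968
2.35 [0.45101138 0.2719228  0.05606697] [ 0.99972564  0.00266658  0.0220929  -0.0073096 ] 0.006481300650946395
2.4 [0.45087422 0.27176566 0.05597928] [ 0.99972841  0.00259388  0.02199295 -0.00725917] 0.00825867345679515
```

Fast descents leave a persistent tilt (about 0.045 rad), because each row starts from the measured, lagging pose. I'll test whether going up reverses it.

Call:
carry_out --steps '[[[0,0,4],0,0],[[0,0,4],0,0],[[0,0,4],0,0],[[0,0,0],0,0],[[0,0,0],0,0]]'

```text
time: 2.9
position: [0.4509, 0.2719, 0.1834]
tool_rot: [1.0, 0.003, 0.024, -0.008]
ft_force: [0.2, 0.0, -0.1]
grip_width: 0.0869
```

Call:
carry_out --steps '[[[-0.4,0,-1],0,0],[[0,0,-1],0,0],[[0,0,-1],0,0],[[0,0,-1],0,0],[[0,0,0],0,0],[[0,0,0],0,0]]'

```text
time: 3.5
position: [0.4426, 0.2705, 0.1351]
tool_rot: [1.0, 0.003, 0.018, -0.006]
ft_force: [-0.3, -0.6, -0.5]
grip_width: 0.087
```

Call:
carry_out --steps '[[[0,-0.25,-1],0,0],[[0,-0.25,-1],0,0],[[0,0,-1],0,0],[[0,0,-1],0,0],[[0,0,-1],0,0],[[0,0,-1],0,0],[[0,0,0],0,0]]'

```text
time: 4.2
position: [0.443, 0.2649, 0.0694]
tool_rot: [1.0, 0.002, 0.018, -0.006]
ft_force: [-0.0, 0.2, 0.5]
grip_width: 0.0869
```

Call:
carry_out --steps '[[[0,0,1.5],0,0],[[0,0,1.5],0,0],[[0,0,0],0,0],[[-4,0,0],0,0],[[-4,0,0],0,0],[[0,0,0],0,0],[[0,0,0],0,0]]'

```text
time: 4.9
position: [0.3624, 0.2651, 0.0988]
tool_rot: [1.0, 0.002, 0.02, -0.007]
ft_force: [0.9, 0.0, -0.1]
grip_width: 0.0869
```

Call:
carry_out --steps '[[[1,0,0],0,0],[[1,0,0],0,0],[[1,0,0],0,0],[[1,0,0],0,0],[[1,0,0],0,0],[[1,0,0],0,0],[[1,0,0],0,0],[[1,0,0],0,0],[[0,0,0],0,0],[[0,0,0],0,0]]'

```text
time: 5.9
position: [0.4571, 0.2654, 0.0985]
tool_rot: [1.0, 0.0, 0.024, -0.008]
ft_force: [-0.7, 0.0, 0.2]
grip_width: 0.0869
```

Call:
carry_out --steps '[[[-1,0,0],0,0],[[-1,0,0],0,0],[[-1,0,0],0,0],[[-1,0,0],0,0],[[-1,0,0],0,0],[[-1,0,0],0,0],[[-1,0,0],0,0],[[-1,0,0],0,0],[[0,0,0],0,0],[[0,0,0],0,0]]'

```text
time: 6.9
position: [0.3649, 0.2649, 0.0987]
tool_rot: [1.0, 0.002, 0.021, -0.007]
ft_force: [1.0, -0.3, -0.2]
grip_width: 0.0868
```

Call:
carry_out --steps '[[[4,0,0],0,0],[[4,0,0],0,0],[[0,0,0],0,0],[[0,0,0],0,0]]'

```text
time: 7.3
position: [0.4477, 0.2646, 0.0987]
tool_rot: [1.0, 0.002, 0.021, -0.007]
ft_force: [-0.6, -0.4, -0.4]
grip_width: 0.0872
```

Call:
carry_out --steps '[[[0,0,4],0,0],[[0,0,3.5],0,0],[[0,0,3],0,0],[[0,0,1.5],0,0],[[0,0,0],0,0],[[0,0,0],0,0]]'

```text
time: 7.9
position: [0.4409, 0.2631, 0.2189]
tool_rot: [1.0, 0.002, 0.015, -0.005]
ft_force: [0.5, 0.6, -0.9]
grip_width: 0.0873
```

Call:
carry_out --steps '[[[0,0,-4],0,0],[[0,0,0],0,0],[[0,0,-4],0,0],[[0,0,0],0,0],[[0,0,-3],0,0],[[0,0,0],0,0],[[0,0,0],0,0]]'

```text
time: 8.6
position: [0.4407, 0.2637, 0.1075]
tool_rot: [1.0, 0.002, 0.014, -0.004]
ft_force: [0.5, 0.5, -0.0]
grip_width: 0.0868
```

Decelerating upward runs undo the tilt, and moving from rest adds none. I'll repeat the upward run.

Call:
carry_out --steps '[[[0,0,4],0,0],[[0,0,3.5],0,0],[[0,0,2.5],0,0],[[0,0,1.5],0,0],[[0,0,0.7],0,0],[[0,0,0],0,0],[[0,0,-4],0,0],[[0,0,0],0,0],[[0,0,-4],0,0],[[0,0,0],0,0]]'

```text
time: 9.6
position: [0.4439, 0.2654, 0.17]
tool_rot: [1.0, 0.003, 0.025, -0.008]
ft_force: [-1.1, -0.4, -0.0]
grip_width: 0.0872
```

Call:
carry_out --steps '[[[0,0,-3.5],0,0],[[0,0,0],0,0],[[0,0,4],0,0],[[0,0,3.5],0,0],[[0,0,2.5],0,0],[[0,0,1.5],0,0],[[0,0,0.7],0,0],[[0,0,0],0,0],[[0,0,0],0,0]]'

```text
time: 10.5
position: [0.4485, 0.2675, 0.2813]
tool_rot: [0.999, 0.003, 0.035, -0.012]
ft_force: [-0.8, 0.0, -0.5]
grip_width: 0.0869
```

Call:
carry_out --steps '[[[0,0,-4],0,0],[[0,0,-3.5],0,0],[[0,0,-2.5],0,0],[[0,0,-1.5],0,0],[[0,0,-0.7],0,0],[[0,0,0],0,0],[[0,0,0],0,0]]'

```text
time: 11.2
position: [0.4464, 0.2667, 0.1539]
tool_rot: [0.999, 0.003, 0.033, -0.011]
ft_force: [0.5, 1.0, 0.1]
grip_width: 0.087
```

Call:
carry_out --steps '[[[-2,0,0],0,0],[[-2,0,0],0,0],[[-2,0,0],0,0],[[-2,0,0],0,0],[[0,0,0],0,0],[[0,0,0],0,0]]'

```text
time: 11.8
position: [0.3696, 0.2683, 0.1594]
tool_rot: [0.999, 0.003, 0.04, -0.014]
ft_force: [0.6, 1.2, -0.2]
grip_width: 0.0873
```

Call:
carry_out --steps '[[[5,0,0],0,0],[[0,0,0],0,0],[[5,0,0],0,0],[[0,0,0],0,0],[[0,0,0],0,0]]'

```text
time: 12.3
position: [0.4664, 0.2681, 0.161]
tool_rot: [0.999, 0.002, 0.044, -0.015]
ft_force: [-0.6, 0.6, 0.5]
grip_width: 0.0871
```

Call:
carry_out --steps '[[[0,0,0],0,0],[[0,0,0],0,0],[[0,0,0],0,0],[[0,0,0],0,0],[[0,0,0],0,0],[[0,0,0],0,0],[[0,0,0],0,0],[[0,0,0],0,0],[[0,0,0],0,0]]'

```text
time: 13.2
position: [0.4669, 0.2686, 0.1619]
tool_rot: [0.999, 0.002, 0.045, -0.015]
ft_force: [-0.2, 1.4, 0.3]
grip_width: 0.0868
```

Run:
```python
from rig import robot
o=robot.get_obs(); print(o["q"],o["position"],o["tool_rot"],o["joint_velocities"],o["joint_torque"])
```

```text
[0.31376485 0.50206413 1.79561454 0.00227616 0.748006   0.30766487] [0.46686208 0.26864788 0.16191385] [ 0.99884756  0.00225028  0.04539157 -0.01543005] [-4.03069980e-04  1.00818471e-03  2.12398643e-03 -6.56072924e-04
  9.42008554e-05 -1.27874834e-03] [ 1.00243170e-02 -3.75508797e+01 -1.23874229e+01  6.74158637e-02
 -3.30115641e-01  8.01568560e-03]
```

Tilt lies in the arm plane (q2+q3+q5 ≠ π) and row motion biases it outward. I'll try backing into the inner reach limit, where the approximate solution should tip it back.

Call:
carry_out --steps '[[[-4.5,-1.5,0],0,0],[[0,0,0],0,0],[[-4.5,-1.5,0],0,0],[[0,0,0],0,0],[[-4.5,-1.5,0],0,0],[[0,0,0],0,0],[[0,0,0],0,0]]'

```text
time: 13.9
position: [0.3359, 0.225, 0.1596]
tool_rot: [0.999, 0.002, 0.036, -0.012]
ft_force: [0.3, -0.1, 1.1]
grip_width: 0.0866
```

```bash
cat > st.py <<'E'
from rig import robot
from h import *
o=robot.get_obs(); q=o["q"]; print("t",o["time"],"q",q.round(3),"p",o["position"].round(4),"tilt",R.from_quat(o["tool_rot"]).apply([0,0,1])[:2].round(4),"jaw deg",np.degrees(np.arctan2(*R.from_quat(o["tool_rot"]).apply([1,0,0])[[1,0]])).round(1),"w",o["grip_width"].round(4),"sum",(q[1]+q[2]+q[4]-np.pi).round(4))
E
python3 st.py
```

```text
Traceback (most recent call last):
  File "st.py", line 3, in <module>
    o=robot.get_obs(); q=o["q"]; print("t",o["time"],"q",q.round(3),"p",o["position"].round(4),"tilt",R.from_quat(o["tool_rot"]).apply([0,0,1])[:2].round(4),"jaw deg",np.degrees(np.arctan2(*R.from_quat(o["tool_rot"]).apply([1,0,0])[[1,0]])).round(1),"w",o["grip_width"].round(4),"sum",(q[1]+q[2]+q[4]-np.pi).round(4))
                                                                                                                                                                                                                                                              ^^^^^^^^^^^^^^^^^^^^^
AttributeError: 'float' object has no attribute 'round'
```

```bash
sed -i 's/o\["grip_width"\].round(4)/round(float(o["grip_width"]),4)/' st.py; python3 st.py
```

```text
t 13.9 q [0.311 0.376 2.103 0.003 0.587 0.303] p [0.3359 0.225  0.1596] tilt [0.072  0.0251] jaw deg 0.2 w 0.0866 sum -0.0763
```

Call:
carry_out --steps '[[[-2,-0.7,0],0,0],[[0,0,0],0,0],[[-2,-0.7,0],0,0],[[0,0,0],0,0]]'

```text
time: 14.3
position: [0.2991, 0.2121, 0.16]
tool_rot: [0.999, 0.002, 0.037, -0.013]
ft_force: [-0.5, 0.1, 0.1]
grip_width: 0.0869
```

```bash
python3 st.py
```

```text
t 14.3 q [0.307 0.339 2.191 0.004 0.533 0.299] p [0.2991 0.2121 0.16  ] tilt [0.0742 0.0258] jaw deg 0.2 w 0.0869 sum -0.0786
```

Call:
carry_out --steps '[[[4,1.4,0],0,0],[[4,1.4,0],0,0],[[0,0,0],0,0],[[0,0,0],0,0],[[4,1.4,0],0,0],[[4,1.4,0],0,0],[[0,0,0],0,0],[[0,0,0],0,0]]'

```text
time: 15.1
position: [0.4703, 0.2718, 0.1603]
tool_rot: [0.999, 0.002, 0.039, -0.014]
ft_force: [-1.0, 0.6, -1.2]
grip_width: 0.087
```

Call:
carry_out --steps '[[[-4.5,-1.5,0],0,0],[[0,0,0],0,0],[[-4.5,-1.5,0],0,0],[[0,0,0],0,0],[[-4.5,-1.5,0],0,0],[[0,0,0],0,0],[[0,0,0],0,0]]'

```text
time: 15.8
position: [0.3326, 0.2262, 0.1574]
tool_rot: [1.0, 0.003, 0.025, -0.009]
ft_force: [0.8, 0.6, 0.3]
grip_width: 0.0874
```

Inward pulses reduce the tilt, and outward double rows are neutral. I'll do two more cycles.

Call:
carry_out --steps '[[[4,1.4,0],0,0],[[4,1.4,0],0,0],[[0,0,0],0,0],[[0,0,0],0,0],[[4,1.4,0],0,0],[[2,0.7,0],0,0],[[0,0,0],0,0],[[0,0,0],0,0]]'

```text
time: 16.6
position: [0.4624, 0.2728, 0.1552]
tool_rot: [1.0, 0.004, 0.013, -0.005]
ft_force: [-0.7, 1.1, 0.3]
grip_width: 0.0871
```

Call:
carry_out --steps '[[[-4.5,-1.5,0],0,0],[[0,0,0],0,0],[[-4.5,-1.5,0],0,0],[[0,0,0],0,0],[[-4.5,-1.5,0],0,0],[[0,0,0],0,0],[[0,0,0],0,0]]'

```text
time: 17.3
position: [0.3204, 0.2259, 0.1529]
tool_rot: [1.0, 0.005, -0.004, 0.001]
ft_force: [0.9, -0.6, -0.4]
grip_width: 0.087
```

Call:
carry_out --steps '[[[4,1.4,0],0,0],[[4,1.4,0],0,0],[[0,0,0],0,0],[[0,0,0],0,0],[[4,1.4,0],0,0],[[2,0.7,0],0,0],[[0,0,0],0,0],[[0,0,0],0,0]]'

```text
time: 18.1
position: [0.4481, 0.2717, 0.1511]
tool_rot: [1.0, 0.006, -0.017, 0.005]
ft_force: [-1.3, -0.7, -1.0]
grip_width: 0.0872
```

Call:
carry_out --steps '[[[-0.8,-0.8,-3.5],0,0],[[0,0,-3],0,0],[[0,0,-2],0,0],[[0,0,-1],0,0],[[0,0,0],0,0],[[0,0,0],0,0]]'

```text
time: 18.7
position: [0.4296, 0.2607, 0.0556]
tool_rot: [1.0, 0.007, -0.021, 0.006]
ft_force: [-0.3, 0.6, 0.6]
grip_width: 0.0869
```

```bash
python3 st.py
```

```text
t 18.7 q [0.322 0.693 1.849 0.002 0.644 0.308] p [0.4296 0.2607 0.0556] tilt [-0.0425 -0.0132] jaw deg 0.8 w 0.0869 sum 0.0445
```

Call:
carry_out --steps '[[[0,0,4],0,0],[[0,0,0],0,0],[[4.5,1.5,0],0,0],[[0,0,0],0,0],[[4.5,1.5,0],0,0],[[0,0,0],0,0],[[4.5,1.5,0],0,0],[[0,0,0],0,0],[[0,0,0],0,0]]'

```text
time: 19.6
position: [0.5433, 0.2995, 0.0992]
tool_rot: [1.0, 0.007, -0.027, 0.008]
ft_force: [-0.6, 0.1, -0.7]
grip_width: 0.0871
```

Call:
carry_out --steps '[[[-4,-1.3,0],0,0],[[-4,-1.3,0],0,0],[[0,0,0],0,0],[[0,0,0],0,0]]'

```text
time: 20.0
position: [0.464, 0.2735, 0.1023]
tool_rot: [1.0, 0.007, -0.021, 0.007]
ft_force: [1.5, -0.4, -0.7]
grip_width: 0.087
```

Call:
carry_out --steps '[[[-4,-1.3,0],0,0],[[-4,-1.3,0],0,0],[[0,0,0],0,0],[[0,0,0],0,0],[[4,1.3,0],0,0],[[4,1.3,0],0,0],[[0,0,0],0,0],[[0,0,0],0,0]]'

```text
time: 20.8
position: [0.4751, 0.2768, 0.1062]
tool_rot: [1.0, 0.007, -0.012, 0.003]
ft_force: [-1.0, -0.1, 0.3]
grip_width: 0.0869
```

Call:
carry_out --steps '[[[-2,-0.7,0],0,0],[[-2,-0.7,0],0,0],[[-2,-0.7,0],0,0],[[-2,-0.7,0],0,0],[[0,0,0],0,0],[[0,0,0],0,0]]'

```text
time: 21.4
position: [0.3955, 0.2486, 0.1069]
tool_rot: [1.0, 0.007, -0.009, 0.003]
ft_force: [0.5, -0.5, 0.4]
grip_width: 0.0867
```

Tilt is now about 0.02 rad, which is acceptable. I'll go over the bonnet and descend in pulses.

Call:
carry_out --steps '[[[2.3,0.9,0],0,0],[[2.3,0.8,0],0,0],[[0,0,0],0,0],[[0,0,-3],0,0],[[0,0,0],0,0],[[0,0,0],0,0]]'

```text
time: 22.0
position: [0.4478, 0.2677, 0.0776]
tool_rot: [1.0, 0.007, -0.006, 0.001]
ft_force: [1.1, -0.4, 0.3]
grip_width: 0.0867
```

```bash
python3 st.py
```

```text
t 22.0 q [3.240e-01 6.590e-01 1.815e+00 1.000e-03 6.800e-01 3.100e-01] p [0.4478 0.2677 0.0776] tilt [-0.0112 -0.0029] jaw deg 0.7 w 0.0867 sum 0.0116
```

Call:
carry_out --steps '[[[-0.6,-0.2,-2],0,0],[[0,0,0],0,0],[[0,0,-2],0,0],[[0,0,0],0,0],[[0,0,0],0,0]]'

```text
time: 22.5
position: [0.4435, 0.2665, 0.0426]
tool_rot: [1.0, 0.007, -0.003, 0.0]
ft_force: [0.8, 0.4, 0.7]
grip_width: 0.0868
```

Call:
carry_out --steps '[[[-0.1,0,-0.7],0,0],[[0,0,0],0,0.3],[[0,0,0],0,0.7],[[0,0,0],0,1],[[0,0,0],0,1],[[0,0,0],0,1],[[0,0,0],0,1]]' --squeeze 25

```text
time: 23.2
position: [0.4442, 0.2673, 0.0387]
tool_rot: [1.0, 0.007, -0.0, -0.0]
ft_force: [-1.8, 0.2, -0.3]
grip_width: 0.0469
```

```bash
python3 st.py
```

```text
t 23.2 q [0.325 0.727 1.844 0.002 0.57  0.31 ] p [0.4442 0.2673 0.0387] tilt [-0.0002  0.0009] jaw deg 0.8 w 0.0469 sum -0.0001
```

Call:
carry_out --steps '[[[0,0,0],0,1],[[0,0,0],0,1],[[0,0,0],0,1],[[0,0,3],0,1],[[0,0,0],0,1],[[0,0,3],0,1],[[0,0,0],0,1],[[0,0,3],0,1],[[0,0,0],0,1],[[0,0,0],0,1]]'

```text
time: 24.2
position: [0.441, 0.2658, 0.1242]
tool_rot: [1.0, 0.007, -0.005, 0.001]
ft_force: [0.3, -0.7, -2.3]
grip_width: 0.0418
```

Call:
carry_out --steps '[[[2.5,-3.3,0],0,1],[[2.5,-3.3,0],0,1],[[0,0,0],0,1],[[2.5,-3.3,0],0,1],[[2.5,-3.3,0],0,1],[[0,0,0],0,1],[[2.5,-3.3,0],0,1],[[2.5,-3.3,0],0,1],[[0,0,0],0,1],[[0,0,0],0,1]]'

```text
time: 25.2
position: [0.5827, 0.0649, 0.1074]
tool_rot: [1.0, 0.009, -0.02, 0.001]
ft_force: [-0.5, 0.1, -1.4]
grip_width: 0.0413
```

```bash
python3 st.py
```

```text
t 25.2 q [-0.077  0.673  1.613 -0.007  0.895 -0.09 ] p [0.5827 0.0649 0.1074] tilt [-0.0404 -0.002 ] jaw deg 1.0 w 0.0413 sum 0.0402
```

Call:
carry_out --steps '[[[3.6,-3.3,0],0,1],[[3.6,-3.3,0],0,1],[[0,0,0],0,1],[[0,0,0],0,1]]'

```text
time: 25.6
position: [0.6481, 0.0041, 0.1019]
tool_rot: [1.0, 0.011, -0.028, -0.001]
ft_force: [-1.3, 0.5, -1.4]
grip_width: 0.0413
```

```bash
python3 st.py
```

```text
t 25.6 q [-0.162  0.75   1.436 -0.009  1.011 -0.18 ] p [0.6481 0.0041 0.1019] tilt [-0.0564  0.0014] jaw deg 1.3 w 0.0413 sum 0.056
```

Call:
carry_out --steps '[[[-4,0,0.3],0,1],[[-4,0,0.3],0,1],[[0,0,0],0,1],[[0,0,0],0,1]]'

```text
time: 26.0
position: [0.5586, 0.0108, 0.1052]
tool_rot: [0.999, 0.014, -0.033, -0.002]
ft_force: [1.0, -0.3, -1.6]
grip_width: 0.0414
```

Call:
carry_out --steps '[[[1,0,0],0,1],[[1,0,0],0,1],[[1,0,0],0,1],[[1,0,0],0,1],[[1,0,0],0,1],[[1,0,0],0,1],[[1,0,0],0,1],[[0,0,0],0,1],[[0,0,0],0,1]]'

```text
time: 26.9
position: [0.6443, 0.0126, 0.1047]
tool_rot: [1.0, 0.016, -0.027, -0.002]
ft_force: [0.0, 0.3, -2.8]
grip_width: 0.0415
```

Call:
carry_out --steps '[[[0.4,-0.6,0],0,1],[[0,0,0],0,1],[[0.3,-0.6,-1],0,1],[[0,0,-1],0,1],[[0,0,-1],0,1],[[0,0,0],0,1],[[0,0,0],0,1]]'

```text
time: 27.6
position: [0.65, -0.0008, 0.0707]
tool_rot: [0.999, 0.015, -0.029, -0.002]
ft_force: [0.1, 0.7, -1.7]
grip_width: 0.0416
```

```bash
python3 st.py
```

```text
t 27.6 q [-0.17   0.796  1.442 -0.008  0.961 -0.195] p [ 0.65   -0.0008  0.0707] tilt [-0.0577  0.0029] jaw deg 1.8 w 0.0416 sum 0.0574
```

Call:
carry_out --steps '[[[0.1,0,-1],0,1],[[0,0,0],0,1],[[0,0,-0.7],0,1],[[0,0,0],0,1],[[0,0,-0.3],0,1],[[0,0,0],0,1]]'

```text
time: 28.2
position: [0.6512, -0.0003, 0.0492]
tool_rot: [0.999, 0.016, -0.029, -0.002]
ft_force: [-0.8, 0.5, -2.3]
grip_width: 0.041
```

Call:
carry_out --steps '[[[0,0,-0.2],0,1],[[0,0,0],0,1],[[0,0,0],0,0.4],[[0,0,0],0,0.2],[[0,0,0],0,0],[[0,0,0],0,0],[[0,0,0],0,0],[[0,0,0],0,0]]'

```text
time: 29.0
position: [0.653, -0.0006, 0.0495]
tool_rot: [1.0, 0.016, -0.026, -0.001]
ft_force: [-0.9, 1.1, 0.4]
grip_width: 0.0808
```

Call:
carry_out --steps '[[[0,0,2],0,0],[[0,0,2],0,0],[[0,0,2],0,0],[[0,0,2],0,0],[[0,0,0],0,0],[[0,0,0],0,0]]'

```text
time: 29.6
position: [0.6516, -0.0004, 0.1304]
tool_rot: [0.999, 0.016, -0.028, -0.002]
ft_force: [-0.5, 0.3, -0.6]
grip_width: 0.0872
```

Call:
carry_out --steps '[[[-2,1,0],-0.5,0],[[-2,1,0],-0.5,0],[[-2,1,0],-0.5,0],[[-2,1,0],-0.5,0],[[-2,1,0],0,0],[[-2,1,0],0,0],[[-2,1,0],0,0],[[-2,1,0],0,0],[[0,0,0],0,0],[[0,0,0],0,0]]'

```text
time: 30.6
position: [0.48, 0.0815, 0.1194]
tool_rot: [0.999, -0.003, -0.036, -0.003]
ft_force: [0.2, 0.0, -0.2]
grip_width: 0.087
```

```bash
python3 st.py
```

```text
t 30.6 q [-0.062  0.569  1.839  0.002  0.806 -0.057] p [0.48   0.0815 0.1194] tilt [-0.0723  0.0057] jaw deg -0.4 w 0.087 sum 0.0726
```

Call:
carry_out --steps '[[[0,0,4],0,0],[[0,0,3.5],0,0],[[0,0,2.5],0,0],[[0,0,1.5],0,0],[[0,0,0.7],0,0],[[0,0,0],0,0],[[0,0,0],0,0]]'

```text
time: 31.3
position: [0.487, 0.0779, 0.2427]
tool_rot: [0.999, -0.005, -0.035, -0.002]
ft_force: [-0.5, 0.6, -0.8]
grip_width: 0.087
```

Call:
carry_out --steps '[[[0,0,-4],0,0],[[0,0,0],0,0],[[0,0,-4],0,0],[[0,0,0],0,0],[[0,0,-4],0,0],[[0,0,0],0,0],[[0,0,0],0,0]]'

```text
time: 32.0
position: [0.4911, 0.0773, 0.1216]
tool_rot: [0.999, -0.006, -0.035, -0.002]
ft_force: [0.4, 1.1, 1.6]
grip_width: 0.0868
```

Call:
carry_out --steps '[[[-4,0,0],0,0],[[-4,0,0],0,0],[[0,0,0],0,0],[[0,0,0],0,0],[[4,0,0],0,0],[[4,0,0],0,0],[[0,0,0],0,0],[[0,0,0],0,0]]'

```text
time: 32.8
position: [0.5033, 0.077, 0.1418]
tool_rot: [1.0, -0.005, -0.017, -0.001]
ft_force: [-0.7, -0.9, 0.1]
grip_width: 0.0868
```

Call:
carry_out --steps '[[[-4,0,0],0,0]]'

```text
time: 32.9
position: [0.471, 0.0762, 0.1438]
tool_rot: [1.0, -0.005, -0.01, -0.001]
ft_force: [-0.3, -0.2, -0.3]
grip_width: 0.0872
```

```bash
python3 st.py; python3 -c "
from rig import robot; o=robot.get_obs(); print(o['joint_velocities'])"
```

```text
t 32.9 q [-0.074  0.501  1.881 -0.     0.779 -0.064] p [0.471  0.0762 0.1438] tilt [-0.0196  0.0014] jaw deg -0.6 w 0.0872 sum 0.0197
[-0.05225589 -0.43504505  1.09632912 -0.00608875 -0.51708458 -0.06032776]
```

Call:
carry_out --steps '[[[-4,0,0],0,0]]'

```text
time: 33.0
position: [0.4304, 0.0762, 0.1446]
tool_rot: [1.0, -0.005, -0.009, -0.001]
ft_force: [-1.0, 0.4, -0.7]
grip_width: 0.0874
```

```bash
python3 st.py; python3 -c "
from rig import robot; o=robot.get_obs(); print(o['joint_velocities'])"
```

```text
t 33.0 q [-0.081  0.461  1.977 -0.     0.721 -0.071] p [0.4304 0.0762 0.1446] tilt [-0.018   0.0013] jaw deg -0.6 w 0.0874 sum 0.018
[-0.07496319 -0.38859147  0.88969597 -0.00344802 -0.62523133 -0.06584155]
```

Call:
carry_out --steps '[[[0,0,0],0,0]]'

```text
time: 33.1
position: [0.423, 0.0769, 0.145]
tool_rot: [1.0, -0.005, -0.013, -0.001]
ft_force: [0.1, 0.1, -0.3]
grip_width: 0.0871
```

```bash
python3 st.py; python3 -c "
from rig import robot; o=robot.get_obs(); print(o['joint_velocities'])"
```

```text
t 33.1 q [-0.081  0.457  1.988 -0.     0.724 -0.071] p [0.423  0.0769 0.145 ] tilt [-0.027   0.0019] jaw deg -0.6 w 0.0871 sum 0.027
[-0.00058007  0.00239026 -0.10681788  0.00289476 -0.0398376   0.00346118]
```

Call:
carry_out --steps '[[[0,0,0],0,0]]'

```text
time: 33.2
position: [0.4232, 0.0769, 0.146]
tool_rot: [1.0, -0.005, -0.012, -0.001]
ft_force: [0.5, -0.8, 0.1]
grip_width: 0.0868
```

```bash
python3 st.py; python3 -c "
from rig import robot; o=robot.get_obs(); print(o['joint_velocities'])"
```

```text
t 33.2 q [-0.081  0.454  1.989 -0.     0.724 -0.071] p [0.4232 0.0769 0.146 ] tilt [-0.0247  0.0017] jaw deg -0.6 w 0.0868 sum 0.0247
[ 4.22544678e-03 -3.17847262e-02  6.58879186e-02 -3.87100327e-05
  3.34760143e-02 -4.64147455e-05]
```

The in/out double cycle works, and tilt is now about −0.025. On to the stem.

Call:
carry_out --steps '[[[0.7,1.35,0],0.6,0],[[0.6,1.35,0],0,0],[[0,0,0],0,0],[[0,0,-3],0,0],[[0,0,0],0,0],[[0,0,0],0,0]]'

```text
time: 33.8
position: [0.4425, 0.1037, 0.119]
tool_rot: [1.0, 0.001, -0.007, -0.0]
ft_force: [0.1, 0.1, 0.4]
grip_width: 0.0869
```

```bash
python3 st.py
python3 - <<'E'
from rig import cams
from h import *
c=cams.camera("wrist"); save(c,"w2.png")
print(pix(c,(.4365,.1037,.07)),pix(c,(.4365,.1037,.006)))
E
```

```text
t 33.8 q [-1.700e-02  5.270e-01  1.958e+00  1.000e-03  6.710e-01 -1.900e-02] p [0.4425 0.1037 0.119 ] tilt [-0.0139  0.0007] jaw deg 0.1 w 0.0869 sum 0.014
(np.float64(306.329315140425), np.float64(229.30547801474438)) (np.float64(309.59329707774236), np.float64(198.21577037082042))
```

View pics/w2.png

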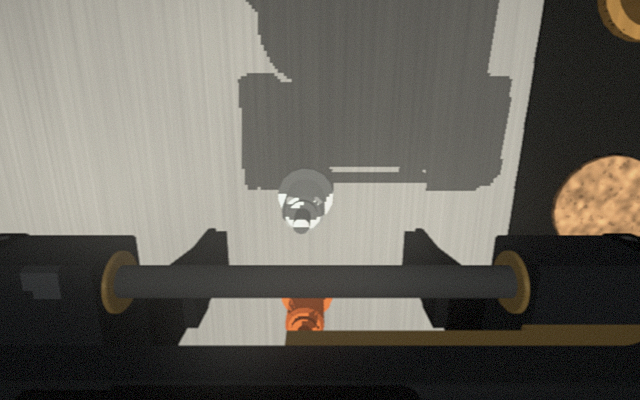

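The stem appears about 2–3 mm to −x of my estimate: foot at (305,197), shaft top at (302,228). I'll use x = 0.4345.

Call:
carry_out --steps '[[[-0.7,0.1,-2.5],0,0],[[0,0,0],0,0],[[0,0,-2.5],0,0],[[0,0,0],0,0],[[0,0,-2],0,0],[[0,0,0],0,0],[[0,0,0],0,0]]'

```text
time: 34.55
position: [0.4425, 0.1034, 0.0566]
tool_rot: [1.0, 0.0, 0.001, -0.0]
ft_force: [0.5, -0.1, 1.0]
grip_width: 0.0868
```

```bash
python3 st.py
```

```text
t 34.55 q [-1.700e-02  6.570e-01  2.001e+00  1.000e-03  4.820e-01 -1.800e-02] p [0.4425 0.1034 0.0566] tilt [0.0017 0.0002] jaw deg 0.0 w 0.0868 sum -0.0017
```

Call:
carry_out --steps '[[[-0.8,0.1,0],0,0],[[0,0,0],0,0],[[0,0,-1.5],0,0],[[0,0,0],0,0],[[0,0,-0.8],0,0],[[0,0,0],0,0]]'

```text
time: 35.15
position: [0.4362, 0.1047, 0.0385]
tool_rot: [1.0, 0.0, 0.005, -0.0]
ft_force: [-0.4, -0.3, -0.3]
grip_width: 0.0871
```

Call:
carry_out --steps '[[[-0.1,0,-0.4],0,0],[[0,0,0],0,0.4],[[0,0,0],0,0.7],[[0,0,0],0,1],[[0,0,0],0,1],[[0,0,0],0,1],[[0,0,0],0,1],[[0,0,0],0,1],[[0,0,0],0,1]]' --squeeze 20

```text
time: 36.05
position: [0.4355, 0.1048, 0.0349]
tool_rot: [1.0, 0.0, 0.006, -0.0]
ft_force: [-0.7, -0.8, -0.5]
grip_width: 0.0308
```

```bash
python3 st.py
```

```text
t 36.05 q [-1.500e-02  7.020e-01  2.031e+00  1.000e-03  3.970e-01 -1.600e-02] p [0.4355 0.1048 0.0349] tilt [0.0118 0.0001] jaw deg 0.0 w 0.0308 sum -0.0118
```

Call:
carry_out --steps '[[[0,0,0],0,1],[[0,0,0],0,1],[[0,0,3],0,1],[[0,0,0],0,1],[[0,0,3],0,1],[[0,0,0],0,1],[[4,-0.15,0],0,1],[[4,-0.15,0],0,1],[[0,0,0],0,1],[[0,0,0],0,1]]'

```text
time: 37.05
position: [0.5119, 0.1016, 0.0891]
tool_rot: [1.0, 0.0, -0.002, -0.0]
ft_force: [-1.0, -0.3, -1.1]
grip_width: 0.0274
```

```bash
python3 st.py
```

```text
t 37.05 q [-0.019  0.636  1.815  0.     0.694 -0.019] p [0.5119 0.1016 0.0891] tilt [-0.0033  0.0002] jaw deg 0.0 w 0.0274 sum 0.0033
```

Call:
carry_out --steps '[[[4,-0.1,0.2],0,1],[[4,-0.1,0.2],0,1],[[0,0,0],0,1],[[1.2,-0.1,0],0,1],[[1.2,-0.1,0],0,1],[[1.2,-0.1,0],0,1],[[1.2,0,0],0,1],[[0,0,0],0,1],[[0,0,0],0,1]]'

```text
time: 37.95
position: [0.6254, 0.0971, 0.0809]
tool_rot: [1.0, 0.001, -0.019, -0.0]
ft_force: [-0.3, 0.6, -1.8]
grip_width: 0.0277
```

```bash
python3 st.py
```

```text
t 37.95 q [-0.022  0.758  1.502 -0.     0.919 -0.024] p [0.6254 0.0971 0.0809] tilt [-0.0377  0.0008] jaw deg 0.1 w 0.0277 sum 0.0377
```

Call:
carry_out --steps '[[[0.9,0,0],0,1],[[0.9,0,0],0,1],[[0.9,0,0],0,1],[[0,0,0],0,1],[[0,0,-1],0,1],[[0,0,0],0,1],[[0,0,-1],0,1],[[0,0,0],0,1]]'

```text
time: 38.75
position: [0.6512, 0.0974, 0.0581]
tool_rot: [1.0, 0.001, -0.022, -0.0]
ft_force: [-0.8, 0.3, -1.0]
grip_width: 0.0275
```

Call:
carry_out --steps '[[[0.6,0,0],0,1],[[0,0,0],0,1],[[0,0,-0.8],0,1],[[0,0,0],0,1],[[0,0,-0.5],0,1],[[0,0,0],0,1],[[0,0,0],0,1]]'

```text
time: 39.45
position: [0.6581, 0.0974, 0.0442]
tool_rot: [1.0, 0.001, -0.021, -0.0]
ft_force: [0.0, 0.3, -1.0]
grip_width: 0.0277
```

Call:
carry_out --steps '[[[0,0,-0.1],0,1],[[0,0,0],0,0.6],[[0,0,0],0,0.4],[[0,0,0],0,0.2],[[0,0,0],0,0],[[0,0,0],0,0],[[0,0,0],0,0],[[0,0,0],0,0]]'

```text
time: 40.25
position: [0.6587, 0.0974, 0.0446]
tool_rot: [1.0, 0.001, -0.02, -0.0]
ft_force: [-0.9, 0.6, 0.4]
grip_width: 0.0749
```

Call:
carry_out --steps '[[[0,0,3],0,0],[[0,0,0],0,0],[[0,0,3],0,0],[[0,0,3],0,0],[[0,0,0],0,0],[[-4,0,0],0,0],[[-4,0,0],0,0],[[0,0,0],0,0],[[0,0,0],0,0]]'

```text
time: 41.15
position: [0.5732, 0.0971, 0.1317]
tool_rot: [1.0, 0.001, -0.024, -0.0]
ft_force: [1.2, 0.4, -0.6]
grip_width: 0.0869
```

```bash
python3 st.py
python3 - <<'E'
from rig import cams
from h import *
s=cams.camera("scene"); save(s,"s2.png",(170,120,410,390),2.2)
for p in [(.6567,.097,.078),(.6567,.097,.012),(.6505,0,.05),(.6505,0,.013)]:
    u,v=pix(s,p); print(round((u-170)*2.2,1),round((v-120)*2.2,1))
E
```

```text
t 41.15 q [-0.024  0.634  1.608 -0.     0.947 -0.026] p [0.5732 0.0971 0.1317] tilt [-0.0476  0.0008] jaw deg 0.1 w 0.0869 sum 0.0476
396.6 205.6
392.0 241.7
339.9 284.7
338.7 303.7
```

View pics/s2.png

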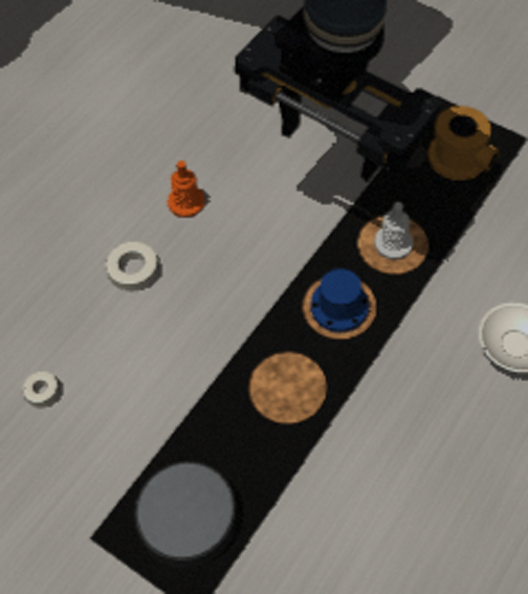

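Stem and bonnet stand upright and centred on their discs: stem top at (398,207) against a predicted (397,206), bonnet at about (340,285). Next is the large seat.

Call:
carry_out --steps '[[[-3.1,-4,0],0,0],[[-3.1,-4,0],0,0],[[0,0,0],0,0],[[0,0,0],0,0],[[-3.1,-4,0],0,0],[[-3.1,-4,0],0,0],[[0,0,0],0,0],[[0,0,0],0,0]]'

```text
time: 42.0
position: [0.4624, -0.0664, 0.1297]
tool_rot: [1.0, 0.003, -0.015, 0.001]
ft_force: [-0.1, 0.1, 0.8]
grip_width: 0.087
```

Call:
carry_out --steps '[[[4,0,0],0,0],[[4,0,0],0,0],[[0,0,0],0,0],[[0,0,0],0,0],[[-4,0,0],0,0],[[-4,0,0],0,0],[[0,0,0],0,0],[[0,0,0],0,0]]'

```text
time: 42.8
position: [0.4685, -0.0576, 0.1287]
tool_rot: [1.0, 0.009, -0.014, 0.001]
ft_force: [-0.4, 0.1, -1.2]
grip_width: 0.0872
```

```bash
python3 st.py
```

```text
t 42.8 q [-0.353  0.527  1.899 -0.017  0.741 -0.359] p [ 0.4685 -0.0576  0.1287] tilt [-0.0276 -0.0018] jaw deg 1.1 w 0.0872 sum 0.0254
```

Call:
carry_out --steps '[[[-1.3,-1.25,0],-1,0],[[-1.3,-1.25,0],0,0],[[0,0,0],0,0],[[0,0,-3],0,0],[[0,0,0],0,0],[[0,0,-3],0,0],[[0,0,0],0,0],[[0,0,0],0,0]]'

```text
time: 43.6
position: [0.4532, -0.0827, 0.0703]
tool_rot: [1.0, 0.003, -0.007, 0.003]
ft_force: [0.5, 0.6, -0.7]
grip_width: 0.0871
```

```bash
python3 st.py
```

```text
t 43.6 q [-0.417  0.632  1.97  -0.021  0.548 -0.404] p [ 0.4532 -0.0827  0.0703] tilt [-0.0133 -0.0062] jaw deg 0.3 w 0.0871 sum 0.0098
```

Call:
carry_out --steps '[[[-1.1,0,0],0,0],[[0,0,0],0,0],[[0,0,-2],0,0],[[0,0,0],0,0],[[0,0,-1.5],0,0],[[0,0,0],0,0],[[0,0,0],0,0]]'

```text
time: 44.3
position: [0.4451, -0.0838, 0.0429]
tool_rot: [1.0, 0.003, -0.0, 0.006]
ft_force: [-0.9, 0.4, 0.6]
grip_width: 0.087
```

Call:
carry_out --steps '[[[-0.3,0.1,-1.2],0,0],[[0,0,0],0,0],[[0,0,-0.7],0,0],[[0,0,0],0,0],[[0,0,0],0,0]]'

```text
time: 44.8
position: [0.4445, -0.0838, 0.0274]
tool_rot: [1.0, 0.003, 0.003, 0.007]
ft_force: [0.8, -0.4, -1.0]
grip_width: 0.0869
```

Call:
carry_out --steps '[[[-0.2,0.1,-0.3],0,0],[[0,0,0],0,0.3],[[0,0,0],0,0.6],[[0,0,0],0,1],[[0,0,0],0,1],[[0,0,0],0,1],[[0,0,0],0,1],[[0,0,0],0,1]]' --squeeze 10

```text
time: 45.6
position: [0.4426, -0.0828, 0.0246]
tool_rot: [1.0, 0.003, 0.003, 0.008]
ft_force: [0.3, -0.4, -0.5]
grip_width: 0.0544
```

```bash
python3 st.py
```

```text
t 45.6 q [-0.427  0.726  2.026 -0.03   0.377 -0.405] p [ 0.4426 -0.0828  0.0246] tilt [ 0.0066 -0.0151] jaw deg 0.3 w 0.0544 sum -0.0121
```

Gripped at 54 mm. Lift, then carry it to (0.657, −0.105).

Call:
carry_out --steps '[[[0,0,0],0,1],[[0,0,3],0,1],[[0,0,0],0,1],[[0,0,3],0,1],[[0,0,0],0,1],[[4,-0.5,0],0,1],[[4,-0.5,0],0,1],[[0,0,0],0,1],[[0,0,0],0,1]]'

```text
time: 46.5
position: [0.5204, -0.0913, 0.0811]
tool_rot: [1.0, 0.002, -0.002, 0.005]
ft_force: [-0.2, 1.1, -0.7]
grip_width: 0.0543
```

Call:
carry_out --steps '[[[4,-0.5,0],0,1],[[4,-0.5,0],0,1],[[0,0,0],0,1],[[0,0,0],0,1]]'

```text
time: 46.9
position: [0.5936, -0.099, 0.0762]
tool_rot: [1.0, 0.002, -0.01, 0.002]
ft_force: [-0.1, -0.1, -1.3]
grip_width: 0.0543
```

```bash
python3 st.py
```

```text
t 46.9 q [-0.345  0.73   1.602 -0.016  0.827 -0.339] p [ 0.5936 -0.099   0.0762] tilt [-0.0202 -0.0049] jaw deg 0.2 w 0.0543 sum 0.0174
```

Call:
carry_out --steps '[[[1.1,-0.1,0],0,1],[[1.1,-0.1,0],0,1],[[1.1,-0.1,0],0,1],[[1.1,-0.1,0],0,1],[[1.1,-0.1,0],0,1],[[0,0,0],0,1],[[0,0,-1.5],0,1],[[0,0,0],0,1],[[0,0,0],0,1]]'

```text
time: 47.8
position: [0.6466, -0.1031, 0.0579]
tool_rot: [1.0, 0.002, -0.015, 0.001]
ft_force: [0.7, 0.1, -0.1]
grip_width: 0.0544
```

```bash
python3 st.py
```

```text
t 47.8 q [-0.324  0.81   1.456 -0.014  0.903 -0.318] p [ 0.6466 -0.1031  0.0579] tilt [-0.029  -0.0019] jaw deg 0.2 w 0.0544 sum 0.027
```

Call:
carry_out --steps '[[[1.0,-0.2,0],0,1],[[0,0,0],0,1],[[0,0,-1.2],0,1],[[0,0,0],0,1],[[0,0,-0.8],0,1],[[0,0,0],0,1],[[0,0,0],0,1]]'

```text
time: 48.5
position: [0.6562, -0.1051, 0.0356]
tool_rot: [1.0, 0.002, -0.016, 0.001]
ft_force: [-0.2, 0.2, -0.5]
grip_width: 0.0541
```

Call:
carry_out --steps '[[[0.1,0,-0.2],0,1],[[0,0,0],0,1],[[0,0,0],0,0.3],[[0,0,0],0,0.1],[[0,0,0],0,0],[[0,0,0],0,0],[[0,0,0],0,0],[[0,0,0],0,0]]'

```text
time: 49.3
position: [0.658, -0.1052, 0.0345]
tool_rot: [1.0, 0.002, -0.015, 0.001]
ft_force: [0.2, 0.4, -0.1]
grip_width: 0.0851
```

Call:
carry_out --steps '[[[0,0,3],0,0],[[0,0,0],0,0],[[0,0,3],0,0],[[0,0,3],0,0],[[0,0,0],0,0],[[-4,-3,0],0,0],[[-4,-3,0],0,0],[[0,0,0],0,0],[[0,0,0],0,0]]'

```text
time: 50.2
position: [0.5739, -0.1649, 0.1222]
tool_rot: [1.0, 0.003, -0.017, -0.0]
ft_force: [0.5, 0.2, 0.1]
grip_width: 0.0868
```

Call:
carry_out --steps '[[[-4,-3,0],0,0],[[-4,-3,0],0,0],[[0,0,0],0,0],[[0,0,0],0,0]]'

```text
time: 50.6
position: [0.4964, -0.2246, 0.1199]
tool_rot: [1.0, 0.005, -0.015, -0.0]
ft_force: [0.5, 0.0, 0.2]
grip_width: 0.0867
```

```bash
python3 st.py
```

```text
t 50.6 q [-0.621  0.61   1.723 -0.024  0.834 -0.613] p [ 0.4964 -0.2246  0.1199] tilt [-0.0307 -0.    ] jaw deg 0.5 w 0.0867 sum 0.0251
```

Call:
carry_out --steps '[[[-1.9,-0.8,0],0,0],[[-1.9,-0.8,0],0,0],[[0,0,0],0,0],[[0,0,-3],0,0],[[0,0,0],0,0],[[0,0,-3],0,0],[[0,0,0],0,0],[[0,0,0],0,0]]'

```text
time: 51.4
position: [0.472, -0.2383, 0.0597]
tool_rot: [1.0, 0.01, -0.009, 0.003]
ft_force: [0.6, -0.2, 0.8]
grip_width: 0.0872
```

```bash
python3 st.py
```

```text
t 51.4 q [-0.67   0.697  1.802 -0.027  0.654 -0.669] p [ 0.472  -0.2383  0.0597] tilt [-0.0189 -0.0061] jaw deg 1.2 w 0.0872 sum 0.0112
```

Call:
carry_out --steps '[[[-1.3,-0.3,0],-1,0],[[0,0,0],0,0],[[0,0,-1.8],0,0],[[0,0,0],0,0],[[0,0,-1],0,0],[[0,0,0],0,0],[[0,0,0],0,0]]'

```text
time: 52.1
position: [0.4614, -0.2438, 0.0383]
tool_rot: [1.0, 0.001, -0.005, 0.007]
ft_force: [0.8, -0.7, -0.2]
grip_width: 0.0875
```

Call:
carry_out --steps '[[[-0.2,0.3,-0.9],0,0],[[0,0,0],0,0],[[0,0,-0.6],0,0],[[0,0,0],0,0],[[0,0,0],0,0]]'

```text
time: 52.6
position: [0.4599, -0.241, 0.0228]
tool_rot: [1.0, 0.001, -0.004, 0.008]
ft_force: [-0.0, -0.7, 3.2]
grip_width: 0.087
```

```bash
python3 st.py
python3 - <<'E'
from rig import cams
from h import *
s=cams.camera("scene"); save(s,"s3.png",(130,200,370,400),3)
E
```

```text
t 52.6 q [-0.689  0.758  1.845 -0.032  0.535 -0.663] p [ 0.4599 -0.241   0.0228] tilt [-0.0074 -0.0151] jaw deg 0.1 w 0.087 sum -0.0036
```

View pics/s3.png

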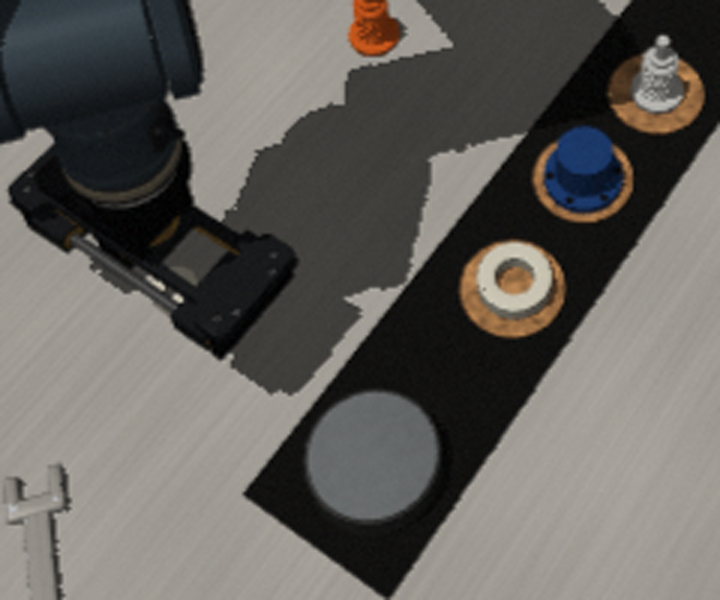

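The large seat is centred on its disc near (514,284). The small seat is hidden by the gripper, and the fingertips brush the worktop (3 N). I'll raise slightly and close.

Call:
carry_out --steps '[[[0,0,0.15],0,0],[[0,0,0],0,0.3],[[0,0,0],0,0.6],[[0,0,0],0,1],[[0,0,0],0,1],[[0,0,0],0,1],[[0,0,0],0,1],[[0,0,0],0,1],[[0,0,0],0,1]]' --squeeze 8

```text
time: 53.55
position: [0.4596, -0.2408, 0.0242]
tool_rot: [1.0, 0.001, -0.004, 0.007]
ft_force: [-0.2, 0.5, 1.0]
grip_width: 0.0345
```

```bash
python3 st.py
```

```text
t 53.55 q [-0.689  0.756  1.845 -0.032  0.538 -0.663] p [ 0.4596 -0.2408  0.0242] tilt [-0.0083 -0.0144] jaw deg 0.1 w 0.0345 sum -0.0025
```

Call:
carry_out --steps '[[[0,0,0],0,1],[[0,0,0],0,1],[[0,0,4],0,1],[[0,0,0],0,1],[[0,0,3.5],0,1],[[0,0,0],0,1],[[0,0,3.5],0,1],[[0,0,0],0,1]]'

```text
time: 54.35
position: [0.4576, -0.2394, 0.1305]
tool_rot: [1.0, 0.001, -0.009, 0.003]
ft_force: [0.8, -1.1, -0.2]
grip_width: 0.0342
```

Call:
carry_out --steps '[[[3,3.8,0],0,1],[[3,3.8,0],0,1],[[0,0,0],0,1],[[0,0,0],0,1],[[3,3.8,0],0,1],[[3,3.8,0],0,1],[[0,0,0],0,1],[[0,0,0],0,1]]'

```text
time: 55.15
position: [0.5759, -0.0874, 0.1241]
tool_rot: [1.0, -0.004, -0.013, 0.003]
ft_force: [-0.9, -0.2, -0.1]
grip_width: 0.0348
```

```bash
python3 st.py
```

```text
t 55.15 q [-0.336  0.64   1.626 -0.017  0.898 -0.316] p [ 0.5759 -0.0874  0.1241] tilt [-0.0252 -0.0053] jaw deg -0.5 w 0.0348 sum 0.0221
```

Call:
carry_out --steps '[[[3,3.8,0],0,1],[[3,3.8,0],0,1],[[0,0,0],0,1],[[0,0,0],0,1],[[0.6,0.8,-1],0,1],[[0,0,0],0,1],[[0,0,0],0,1]]'

```text
time: 55.85
position: [0.6359, -0.0123, 0.1095]
tool_rot: [1.0, -0.012, -0.019, 0.003]
ft_force: [-0.2, 0.1, -0.3]
grip_width: 0.0342
```

```bash
python3 st.py
python3 - <<'E'
from rig import cams
from h import *
s=cams.camera("scene"); t=cams.camera("top")
print("bonnet top, scene",world(s,325.3,250.7,.05).round(4)); save(s,"s4.png",(260,180,400,320),5); 
cv2.imwrite("pics/t4.png",cv2.resize(t["pixels"][100:200,290:430,::-1],None,fx=5,fy=5,interpolation=cv2.INTER_CUBIC))
E
```

```text
t 55.85 q [-0.189  0.721  1.481 -0.014  0.975 -0.158] p [ 0.6359 -0.0123  0.1095] tilt [-0.0372 -0.0049] jaw deg -1.3 w 0.0342 sum 0.0356
bonnet top, scene [ 0.6537 -0.0018  0.05  ]
```

View pics/s4.png

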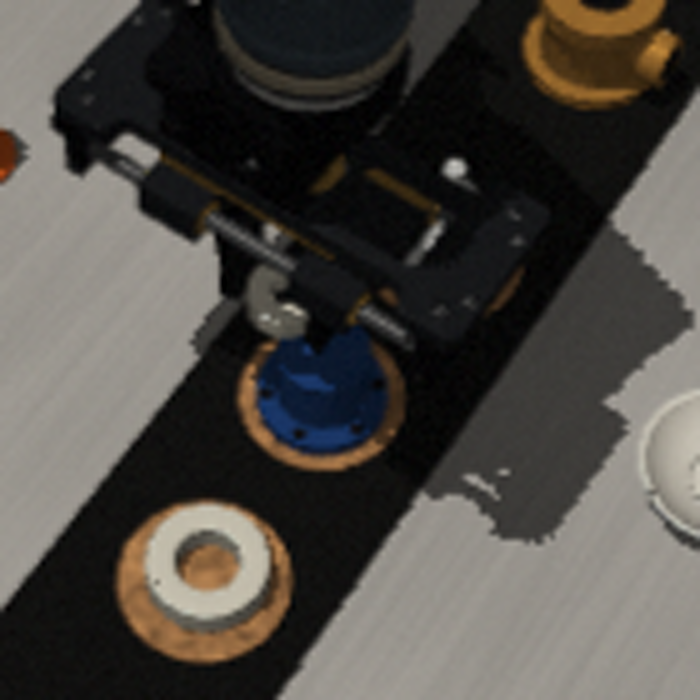

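The small seat is held just short of the bonnet, whose centre I estimate at (0.652, −0.001).

Call:
carry_out --steps '[[[0.8,0.55,0],0,1],[[0,0,0],0,1],[[0.8,0.5,0],0,1],[[0,0,0],0,1],[[0,0,-1.5],0,1],[[0,0,0],0,1],[[0,0,0],0,1]]'

```text
time: 56.65
position: [0.6536, -0.0011, 0.0939]
tool_rot: [1.0, -0.012, -0.018, 0.003]
ft_force: [-0.2, -0.1, -0.2]
grip_width: 0.0342
```

```bash
python3 st.py
```

```text
t 56.65 q [-0.168  0.76   1.441 -0.013  0.975 -0.136] p [ 0.6536 -0.0011  0.0939] tilt [-0.0358 -0.005 ] jaw deg -1.4 w 0.0342 sum 0.0345
```

Call:
carry_out --steps '[[[0,0,-1],0,1],[[0,0,0],0,1],[[0,0,-0.7],0,1],[[0,0,0],0,1],[[0,0,0],0,1]]'

```text
time: 57.15
position: [0.6533, -0.0014, 0.075]
tool_rot: [1.0, -0.012, -0.018, 0.003]
ft_force: [-0.5, 0.1, -0.4]
grip_width: 0.0342
```

Call:
carry_out --steps '[[[0,0,-0.1],0,1],[[0,0,0],0,1],[[0,0,0],0,0.5],[[0,0,0],0,0.4],[[0,0,0],0,0.2],[[0,0,0],0,0],[[0,0,0],0,0],[[0,0,0],0,0]]'

```text
time: 57.95
position: [0.6534, -0.0014, 0.0746]
tool_rot: [1.0, -0.012, -0.018, 0.003]
ft_force: [-0.5, -0.1, -0.5]
grip_width: 0.0741
```

Call:
carry_out --steps '[[[0,0,3],0,0],[[0,0,0],0,0],[[0,0,3],0,0],[[0,0,3],0,0],[[0,0,0],0,0],[[-4,0,1],0,0],[[-4,0,1],0,0],[[-4,0,1],0,0],[[-4,0,1],0,0],[[0,0,0],0,0]]'

```text
time: 58.95
position: [0.4834, -0.0004, 0.1998]
tool_rot: [1.0, -0.012, -0.024, 0.002]
ft_force: [0.1, 0.5, -0.7]
grip_width: 0.0874
```

Call:
carry_out --steps '[[[-4,0,1],0,0],[[-4,0,1],0,0],[[0,0,0],0,0],[[0,0,0],0,0]]'

```text
time: 59.35
position: [0.4012, -0.0005, 0.2177]
tool_rot: [1.0, -0.012, -0.025, 0.001]
ft_force: [0.6, 0.2, -0.1]
grip_width: 0.0868
```

```bash
python3 st.py
python3 - <<'E'
from rig import cams
from h import *
s=cams.camera("scene"); t=cams.camera("top")
pts=[(.6567,.097,.008),(.6567,.097,.078),(.6505,0,.008),(.6505,0,.064),(.657,-.105,.008),(.657,-.105,.024)]
for p in pts: print("scene",np.round((np.array(pix(s,p))-(260,180))*5).astype(int),"top",np.round((np.array(pix(t,p))-(290,110))*5.5).astype(int))
save(s,"s5.png",(260,180,400,320),5); save(t,"t5.png",(290,110,430,190),5.5)
E
```

```text
t 59.35 q [-0.27   0.292  1.965 -0.019  0.932 -0.234] p [ 0.4012 -0.0005  0.2177] tilt [-0.05  -0.002] jaw deg -1.4 w 0.0868 sum 0.0477
scene [440 254] top [115 265]
scene [451 167] top [111 214]
scene [320 396] top [330 246]
scene [324 330] top [340 205]
scene [201 580] top [557 198]
scene [201 563] top [563 186]
```

View pics/s5.png

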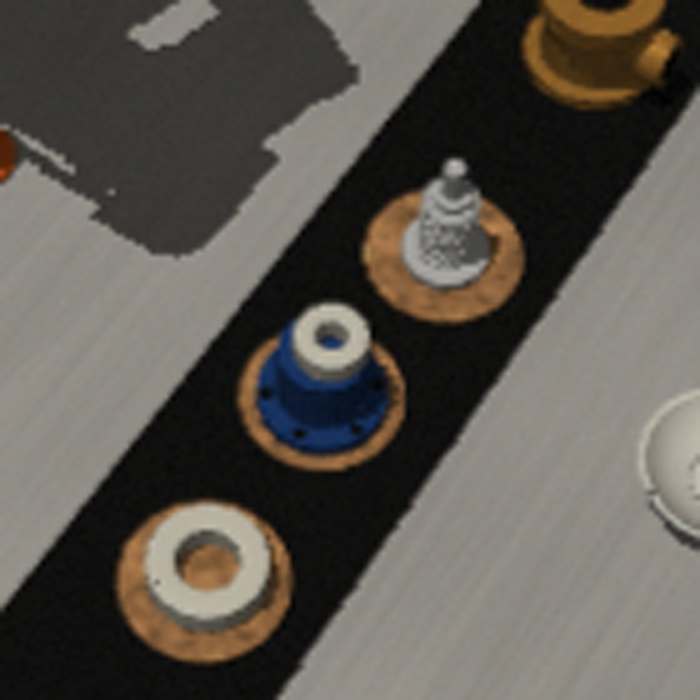

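View pics/t5.png

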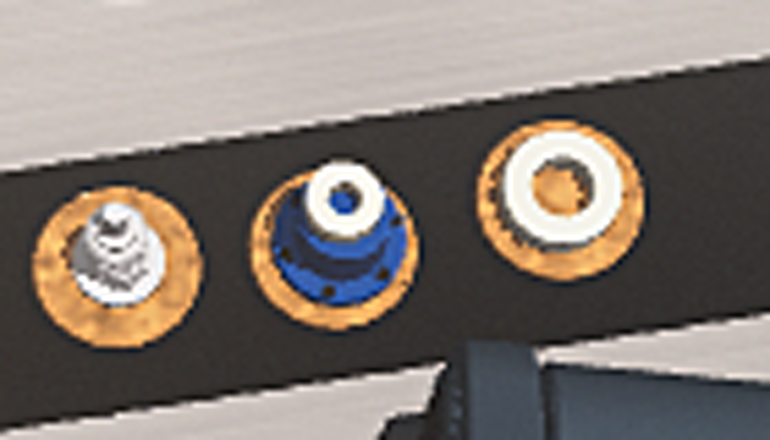

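Both views show every part upright and centred to within about 3 mm: small-seat top at (331,335) in the scene crop and (344,200) in the top crop, against predicted (324,330) and (340,205). I'm handing in.

```bash
python3 -c "
from rig import robot; print(robot.hand_in())"
```

```text
the job is handed in; nothing more can be done
None
```

The job is handed in, at about 60 s on the robot clock. The bellows stem is on the disc next to the valve body and the larger seat on the disc next to the lapping plate. The bonnet is on the middle disc with the smaller seat on top. The arm never went near the solvent bottle or the orange look-alike.

**Last checks:** The final scene and top pictures show all four parts upright and released, each within about 3 mm of its place. The gripper is open and clear, and wrist force readings stayed at noise level (a few newtons at most).

**What didn't go cleanly:**
- **Tool tilt:** The tool picked up a tilt of up to 0.09 rad from the row-by-row moves. I corrected it only partly, so parts were let go with the tool tilted about 0.03 to 0.055 rad, and they settled flat.
- **Worktop contact:** The fingertips lightly touched the worktop (about 3 N) before I gripped the smaller seat.
- **Bottle not re-checked:** I did not look at the bottle again in the final pictures.

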